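# Nest a spice jar in the V jar holder and crack its lid

## Task

Push the amber spice jar (red lid) into the V-shaped jar holder until it sits snug against both rubber jaws. Then keep leaning it into the V, firmly but not so hard that the glass could break, so that the glass cannot spin, and turn the red lid anticlockwise by a fifth of a turn or more to loosen it. Let go, leaving the jar standing upright and snug in the holder with its lid on, and do not disturb anything else on the counter.

Things in the scene. Friction and masses are not known exactly. Their poses are not given: they have to be found in the camera images.
- jar: amber glass spice jar with a paper label and a yellow band, standing on the counter. Glass body 56 mm across and 62 mm high, then a neck 47 mm across, then the red lid from 68 to 94 mm above the counter. 0.33 to 0.46 kg. Origin: centre of the underside; z up along its axis. The glass is smooth and spins easily on the counter: the jar must be leant on the V to stop it turning with the lid
- jar_lid (a joint): the red ribbed screw lid of the jar, 54 mm across and 26 mm high, top at 94 mm, with a white half-moon flap on top that shows its turning. Angle of the lid relative to the glass in rad: 0 = screwed tight, grows as the lid turns anticlockwise seen from above (loosening), stop at 2.4. It needs about 0.5 N m all the way, and it does not rise or come off in this range
- holder: one-handed jar holder screwed to the counter: two upright rubber-lined cheeks, 115 mm long, 54 mm high, converging as a V (16 degrees either side of its centre line); the counter is its floor. Origin: on the counter, where the nested jar's axis stands with the right jaw at mid setting. x: centre line to the narrow end; the mouth is at -x, 95 mm wide, 64 mm before the origin
- jaw_left: the fixed jaw, on the holder's +y side. Origin: on the counter under the point of its rubber face that the nested jar touches; x along the face to the narrow end, y away from the jar. Leaning the jar along the holder's x with about 14 to 19 N makes both jaws hold the glass, which yields about 2 mm; over 40 N on one jaw the glass is at risk
- jaw_right: fixed foot of the jaw on the holder's -y side; the cheek on it is adjustable and clamped by two black knobs. Origin: under the cheek's face at mid setting (x along the face to the narrow end, -y away from the jar). The cheek may be clamped up to 8 mm further in or out, which is not measured: the place where the jar nests shifts by up to 15 mm along the holder's x and 4 mm sideways, to be found by feel
- plate: white enamel plate, 190 mm across, 20 mm high, bystander; origin: centre of its underside
- scraper: flat blue plastic bowl scraper, 85 by 205 mm, 4 mm thick, bystander; origin: centre of its underside
- spare_jar: clear glass jar with a black cap, 52 mm across, 105 mm high, bystander; origin: centre of its underside
- bowl: small steel bowl, 130 mm across, 55 mm high, bystander; origin: centre of its underside
- spoon: steel spoon with a wooden handle, 200 mm long, bystander; origin: centre of its underside
- mill: dark wooden pepper mill, 60 mm across, 152 mm high, bystander; origin: centre of its underside
Things that resemble listed ones, but are neither listed nor needed, are in the scene too. What is shaped like the holder but purple is not meant. There is more than one size of the jar; the job needs the larger.

How it is judged:
By the outcome, as a careful person would: the job done as asked, in the order asked, and still so for the second after the job is handed in, with the robot touching nothing.
It also fails if it takes over 48 s, if anything falls off the work surface, if the arm or the gripper's body presses on something with over 40 N, if the wrist force passes 120 N, or if a joint passes its speed limit or range.

## Robot

A 6-joint arm with a two-finger parallel gripper is mounted at the origin on the work surface. World frame = base frame: x ahead of the robot, y to its left, z up, the work surface at z = 0. Lengths are in m, angles in rad, forces in N, time in s.
With the tool pointing down it reaches from about 0.325 to 0.9 m from the base axis. Payload 6.1 kg.
Tool frame: the origin (TCP) lies midway between the tips of the shut fingers; the grasp point (between the pads) lies 19 mm behind it; x points along the fingers, y is the direction in which the jaws open and shut, and the axes are right-handed (so a half turn about x gives the same grasp; the last joint's range is limited). The gripper opens to 85 mm and grips with 20 to 120 N. Pads are 22 mm wide; open, the fingers measure 114 mm over their backs; the gripper's body (76 mm by 85 mm) begins 54 mm behind the grasp point. The pads swing forward as they close: fully open they stand 13 mm farther back than shut.
Start: joints at [1.206, 0.22, 1.526, -0, 1.395, -0.126], TCP at [0.148, 0.607, 0.192] pointing down, gripper open.
Joint ranges: [-2.98, 2.98], [-0.91, 2.08], [0.09, 2.57], [-1.24, 4.39], [0.2, 2.65], [-2.68, 2.68]. Speed limits (rad/s): [2.57, 2.57, 3.01, 3.14, 3.14, 3.14].

## Interface

Orientations are given as [roll, pitch, yaw] about the fixed x, y, z axes, in that order (R = Rz(yaw) Ry(pitch) Rx(roll)).
In Python, from plant import movep, move_l, set_joints, gripper_to, hold, inverse_kinematics, observe, get_image, get_calibration, Unreachable, job_done gives the robot as it stands. Calls block until the motion is done:
- movep(position, orientation): joint-space move of the TCP to a pose.
- move_l(position, feed=0.15, rotation=None, max_force=None): straight line of the TCP; rotation=None keeps the orientation; feed is the mean speed in m/s. With max_force (N) it stops when the force on the tool has changed by that much, and returns True; else False.
- set_joints(angles): joint-space move.
- gripper_to(opening, f_grip=None): finger opening in m; f_grip is the grip in N (None keeps the last); returns when the fingers have stopped.
- hold(seconds).
- inverse_kinematics(position, orientation): joint angles nearest the present ones, or None.
- observe(): the state.
- get_image(name): name is "side" or "top"; returns (picture, depth): 400x640x3 uint8, red, green, blue; 400x640 float32, m along the optical axis (not along the pixel's ray), 0 where there is no reading.
- get_calibration(name): a dict with "intrinsics" (3x3 intrinsics, pixels), "world_from_camera" (4x4, takes a point from camera to world coordinates). Camera axes: x right, y down, z forward; pixel columns grow to the right and rows downward; lengths in m; the calibration is good to about 2 mm. A picture is of the moment at which its call begins. get_calibration takes no time and is no camera call.
A pose or a line that the arm cannot do raises Unreachable and nothing moves.
- job_done(): hands the job in, once; it reports no verdict.
The state is a dict: "time_s": time; "q": joint angles; "joint_velocities": joint speeds; "joint_torque": joint torques, N m; "eef_pos": TCP position; "tcp_rot": TCP orientation; "ft_force": force on the tool from outside, world axes, zero at the start; "torque": the same for the moment, N m; "opening": finger opening in m.
Only numpy, scipy, OpenCV 4.12 (cv2) and the standard library are available. Lean on these libraries where they do the work, as an engineer would, in place of code of your own. Each camera call takes 0.05 s, during which the arm holds its last target. There are 200 camera calls.

## Working session

There is one attempt and no reset: what is moved stays moved. The work goes in short steps, each a Python script; the robot and the scene stay as the last script left them, time stands still between calls to the robot, and variables do not carry over. Pictures are saved under pics/ and viewed, about 8 in all and at most 12, crops included, and the job is handed in when it is done.

```bash
ls; mkdir -p pics
python3 - <<'E'
from plant import *
import cv2,numpy as np
for n in("top","side"):
    p,d=get_image(n); cv2.imwrite(f"pics/{n}0.png",p[:,:,::-1]); np.savez(f"{n}0.npz",p=p,d=d)
    c=get_calibration(n); print(n,c["intrinsics"],np.round(c["world_from_camera"],3))
print(observe())
E
```

```text
pics
top [[397.43159901   0.         323.36163961]
 [  0.         397.43159901 199.51213772]
 [  0.           0.           1.        ]] [[ 0.024 -0.989  0.148  0.402]
 [-1.    -0.022  0.012 -0.022]
 [-0.009 -0.148 -0.989  1.177]
 [ 0.     0.     0.     1.   ]]
side [[455.89037645   0.         319.69095377]
 [  0.         455.89037645 204.63827407]
 [  0.           0.           1.        ]] [[ 0.937 -0.236  0.258  0.179]
 [-0.349 -0.675  0.65  -0.928]
 [ 0.021 -0.699 -0.715  1.053]
 [ 0.     0.     0.     1.   ]]
{'time_s': 0.1, 'q': array([ 1.20592334e+00,  2.21160858e-01,  1.52747180e+00,  5.16687659e-06,
        1.39466161e+00, -1.26144482e-01]), 'joint_velocities': array([-3.95731757e-04,  8.31710894e-05, -2.14350312e-03, -1.63426386e-04,
        2.24347275e-03,  6.03806130e-04]), 'joint_torque': array([ 1.90326566e-03, -4.98241389e+01, -3.90544724e+01, -2.91639317e-04,
        5.73993428e-03, -5.85283919e-05]), 'eef_pos': array([0.14761009, 0.6067155 , 0.19081343]), 'tcp_rot': array([-1.69992937,  1.56909471, -1.93865878]), 'ft_force': array([-0.4823119 ,  0.52809339,  0.11787588]), 'torque': array([-0.00399279, -0.01252857,  0.01421088]), 'opening': 0.085386123312366}
```

View pics/top0.png

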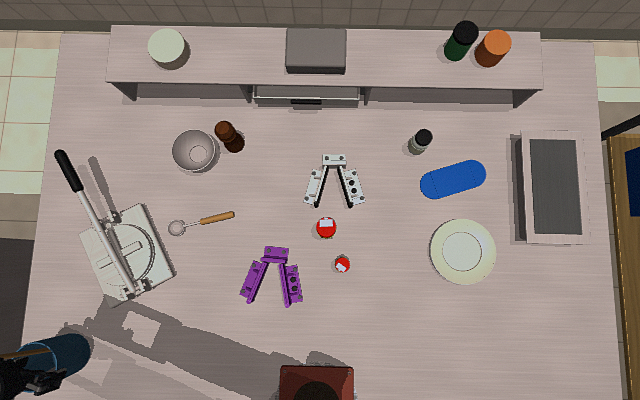

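View pics/side0.png

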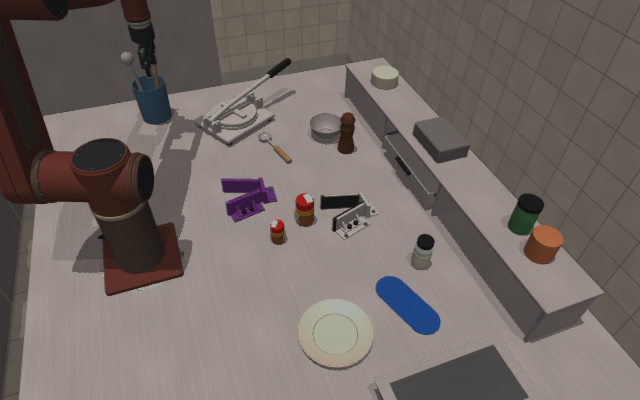

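Two red-lidded jars are in view: top (326,228) / side (305,209), and top (342,264) / side (277,231). The first is the larger. There are two V-holders: a white/grey one at top (335,180) and a purple one at (272,275), which is the decoy. I'll enlarge and measure to confirm.

```bash
cat > h.py <<'E'
from plant import *
import cv2,numpy as np
def rays(n,uv):
    c=get_calibration(n);K=c["intrinsics"];T=c["world_from_camera"]
    uv=np.atleast_2d(uv).astype(float)
    d=np.c_[uv,np.ones(len(uv))]@np.linalg.inv(K).T
    return T[:3,3],d@T[:3,:3].T
def onplane(n,uv,z):
    o,d=rays(n,uv); return o+d*((z-o[2])/d[:,2])[:,None]
def cloud(n,d):
    v,u=np.indices(d.shape); o,r=rays(n,np.c_[u.ravel(),v.ravel()])
    return (o+r*d.ravel()[:,None]).reshape(*d.shape,3)
E
python3 - <<'E'
from h import *
for n in("top","side"):
    f=np.load(f"{n}0.npz");p,d=f["p"],f["d"];P=cloud(n,d)
    hsv=cv2.cvtColor(p,cv2.COLOR_RGB2HSV)
    m=((hsv[...,0]<6)|(hsv[...,0]>174))&(hsv[...,1]>190)&(hsv[...,2]>110)
    cn,lab,st,ce=cv2.connectedComponentsWithStats(m.astype(np.uint8))
    for i in range(1,cn):
        if st[i,4]>30:
            z=P[lab==i]; print(n,ce[i].round(1),st[i],"cloud med",np.median(z,0).round(4),"zmax",np.percentile(z[:,2],95).round(4))
# lid via depth in both views: points at top height
for n in("top","side"):
    f=np.load(f"{n}0.npz");p,d=f["p"],f["d"];P=cloud(n,d)
    if n=="top": sl=(slice(205,285),slice(300,365))
    else: sl=(slice(180,250),slice(260,325))
    Q=P[sl].reshape(-1,3); Q=Q[(Q[:,2]>0.088)&(Q[:,2]<.1)]
    print(n,"lid top pts",len(Q),Q.min(0).round(4),Q.max(0).round(4),((Q.min(0)+Q.max(0))/2).round(4))
    # holder top
    if n=="top": sl=(slice(148,212),slice(298,372))
    else: sl=(slice(185,240),slice(315,385))
    Q=P[sl].reshape(-1,3); print("z hist",np.histogram(Q[:,2],bins=np.arange(-.01,.1,.006)))
f=np.load("top0.npz")["p"][140:285,285:385]; g=np.load("side0.npz")["p"][170:260,255:385]
a=cv2.resize(f,None,fx=4,fy=4,interpolation=cv2.INTER_CUBIC); b=cv2.resize(g,None,fx=3,fy=3,interpolation=cv2.INTER_CUBIC)
c=np.zeros((580,800,3),np.uint8); c[:580,:400]=a; c[:270,400:790]=b
# height map
P=cloud("top",np.load("top0.npz")["d"])[140:220,290:380,2]
hm=cv2.resize((np.clip(P/.1,0,1)*255).astype(np.uint8),None,fx=3.4,fy=3.4,interpolation=cv2.INTER_NEAREST); c[290:290+hm.shape[0],400:400+hm.shape[1]]=hm[...,None]
cv2.imwrite("pics/crop1.png",c[:,:,::-1])
E
```

```text
top [325.9 230. ] [316 221  20  16 179] cloud med [ 0.4795 -0.0183  0.0937] zmax 0.0974
top [343.2 262.6] [335 258  15  14  92] cloud med [ 0.3943 -0.0696  0.0695] zmax 0.0728
side [301.8 200.8] [297 195  15  12  88] cloud med [ 0.4799 -0.024   0.0937] zmax 0.0976
side [278.8 225.5] [272 221  12   9  53] cloud med [ 0.3942 -0.0757  0.0694] zmax 0.0732
top lid top pts 304 [ 0.4633 -0.0429  0.0881] [0.5158 0.0095 0.0995] [ 0.4896 -0.0167  0.0938]
z hist (array([ 113, 2477, 1219,  211,   70,   46,   35,   28,   23,   45,  372,
         76,    0,    0,    0,    0,    0,    0]), array([-0.01 , -0.004,  0.002,  0.008,  0.014,  0.02 ,  0.026,  0.032,
        0.038,  0.044,  0.05 ,  0.056,  0.062,  0.068,  0.074,  0.08 ,
        0.086,  0.092,  0.098]))
side lid top pts 197 [ 0.4613 -0.0494  0.0882] [0.5144 0.0103 0.0999] [ 0.4879 -0.0195  0.094 ]
z hist (array([ 106, 1852,  671,  178,  128,  110,  120,  100,  105,  132,  300,
         27,    0,    0,    0,    0,    0,    0]), array([-0.01 , -0.004,  0.002,  0.008,  0.014,  0.02 ,  0.026,  0.032,
        0.038,  0.044,  0.05 ,  0.056,  0.062,  0.068,  0.074,  0.08 ,
        0.086,  0.092,  0.098]))
```

View pics/crop1.png

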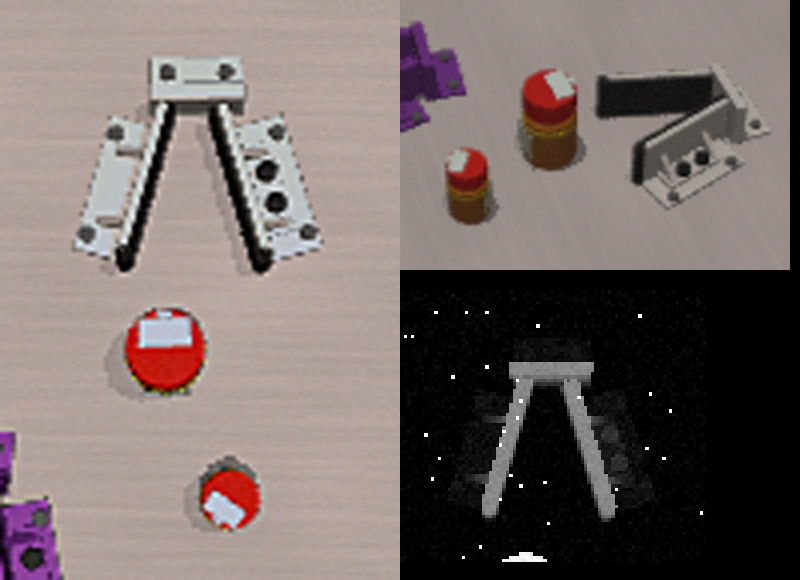

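The larger jar is confirmed: its lid top is at 94 mm, against 70 mm for the small one at (342,264). It stands at about (0.489,-0.018). The grey holder's mouth faces -x towards the jar, and its black knobs are on the -y side, as described. Next I'll fit the cheek lines and check IK over the turning range.

Run:
```python
from h import *
for n,sl in(("top",(slice(148,212),slice(298,372))),("side",(slice(185,240),slice(315,385)))):
    f=np.load(f"{n}0.npz");P=cloud(n,f["d"])[sl].reshape(-1,3)
    Q=P[(P[:,2]>.047)&(P[:,2]<.061)]
    Q=Q[(Q[:,0]<.655)&(Q[:,0]>.5)]
    print(n,len(Q),Q[:,0].min(),Q[:,0].max())
    L=[]
    my=np.median(Q[:,1])
    for s in(1,-1):
        q=Q[(Q[:,1]-my)*s>0]
        for _ in range(3):
            a,b=np.polyfit(q[:,0],q[:,1],1); r=q[:,1]-a*q[:,0]-b; q=q[abs(r)<.012]
        rp=(q[:,1]-a*q[:,0]-b)*np.cos(np.arctan(a))
        w=np.percentile(rp,[3,97]); print(" side",s,"ang",np.degrees(np.arctan(a)).round(2),"b",b.round(4),"y@.55",(a*.55+b).round(4),"width pct",w.round(4),"x",np.percentile(q[:,0],[1,99]).round(4),len(q)); L.append((a,b,w))
    th=(np.arctan(L[0][0])+np.arctan(L[1][0]))/2
    # inner faces: left -> lower edge, right -> upper edge ; offset 28mm
    A=[];B=[]
    for (a,b,w),s,k in zip(L,(1,-1),(0,1)):
        c=np.cos(np.arctan(a)); off=w[k]-s*.028
        A.append([-a,1]);B.append(b+off/c)
    print(" axis yaw",np.degrees(th).round(2),"nest est",np.linalg.solve(A,B).round(4))
from scipy.spatial.transform import Rotation as R
o=observe();print(R.from_euler("xyz",o["tcp_rot"]).as_matrix().round(3))
def rot(yaw): # tool x down, tool y at yaw
    y=np.array([np.cos(yaw),np.sin(yaw),0]);x=np.array([0,0,-1.]);return R.from_matrix(np.c_[x,y,np.cross(x,y)]).as_euler("xyz")
for yd in range(-180,181,30):
    q=inverse_kinematics([.56,-.03,.065],rot(np.radians(yd))); print(yd,None if q is None else np.round(q,2))
```

```text
top 330 0.5528375532398063 0.6541944102814599
 side 1 ang -14.26 b 0.1554 y@.55 0.0157 width pct [-0.006   0.0063] x [0.5537 0.6533] 160
 side -1 ang 16.98 b -0.2572 y@.55 -0.0892 width pct [-0.0063  0.0061] x [0.5557 0.6522] 165
 axis yaw 1.36 nest est [ 0.6111 -0.0349]
side 279 0.5521747787184549 0.6545575539741861
 side 1 ang -15.58 b 0.1675 y@.55 0.0141 width pct [-0.0072  0.0091] x [0.5552 0.653 ] 132
 side -1 ang 16.81 b -0.2579 y@.55 -0.0918 width pct [-0.0067  0.0081] x [0.5563 0.6538] 139
 axis yaw 0.61 nest est [ 0.6045 -0.0376]
[[-0.001  0.236  0.972]
 [-0.002  0.972 -0.236]
 [-1.    -0.002 -0.   ]]
-180 None
-150 [-0.19  0.19  1.81  0.    1.14  2.42]
-120 [-0.19  0.19  1.81 -0.    1.14  1.9 ]
-90 [-0.19  0.19  1.81  0.    1.14  1.38]
-60 [-0.19  0.19  1.81  0.    1.14  0.85]
-30 [-0.19  0.19  1.81  0.    1.14  0.33]
0 [-0.19  0.19  1.81  0.    1.14 -0.19]
30 [-0.19  0.19  1.81  0.    1.14 -0.72]
60 [-0.19  0.19  1.81  0.    1.14 -1.24]
90 [-0.19  0.19  1.81  0.    1.14 -1.76]
120 [-0.19  0.19  1.81  0.    1.14 -2.29]
150 None
180 None<sys>:0: UserWarning: Gimbal lock detected. Setting third angle to zero since it is not possible to uniquely determine all angles.
```

```bash
cat >> h.py <<'E'
from scipy.spatial.transform import Rotation as R
import warnings; warnings.filterwarnings("ignore")
def rot(deg): # tool x down, tool y at this yaw
    a=np.radians(deg); y=np.array([np.cos(a),np.sin(a),0]);x=np.array([0,0,-1.])
    return R.from_matrix(np.c_[x,y,np.cross(x,y)]).as_euler("xyz")
def st(tag=""):
    o=observe(); print(tag,"t%.2f"%o["time_s"],"p",o["eef_pos"].round(4),"F",o["ft_force"].round(1),"M",o["torque"].round(2),"op %.4f"%o["opening"]); return o
E
python3 - <<'E'
from h import *
J=np.array([.489,-.018])
movep([*J,.17],rot(90)); st("above")
move_l([*J,.06],feed=.15); st("down")
gripper_to(.045,25); st("grip90")
gripper_to(.075)
p,d=get_image("top"); cv2.imwrite("pics/top1.png",cv2.resize(p[150:300,240:420],None,fx=4,fy=4)[:,:,::-1])
movep([*J,.06],rot(0)); st("rot")
gripper_to(.045,25); st("grip0")
E
```

```text
above t2.62 p [ 0.4891 -0.0174  0.1701] F [ 0.5  0.2 -0.3] M [-0.01  0.08  0.  ] op 0.0858
down t3.51 p [ 0.4898 -0.018   0.0609] F [ 0.6 -0.7  0.3] M [ 0.04  0.01 -0.  ] op 0.0857
grip90 t3.98 p [ 0.4891 -0.0181  0.0602] F [-0.   0.1  0.7] M [ 0.05 -0.04 -0.01] op 0.0453
rot t5.83 p [ 0.489 -0.018  0.06 ] F [-0.6  0.  -0.6] M [ 0. -0. -0.] op 0.0751
grip0 t6.23 p [ 0.489 -0.018  0.06 ] F [0.5 0.  0.1] M [-0.05  0.01  0.05] op 0.0449
```

Run:
```python
from h import *
p,d=get_image("top");a=cv2.resize(p[150:290,260:400],None,fx=4,fy=4)
p,d=get_image("side");b=cv2.resize(p[130:270,250:350],None,fx=4,fy=4); cv2.imwrite("pics/chk.png",np.hstack([b[:560],a[:560,:400]])[:,:,::-1])
```

```text
(no output)
```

View pics/chk.png

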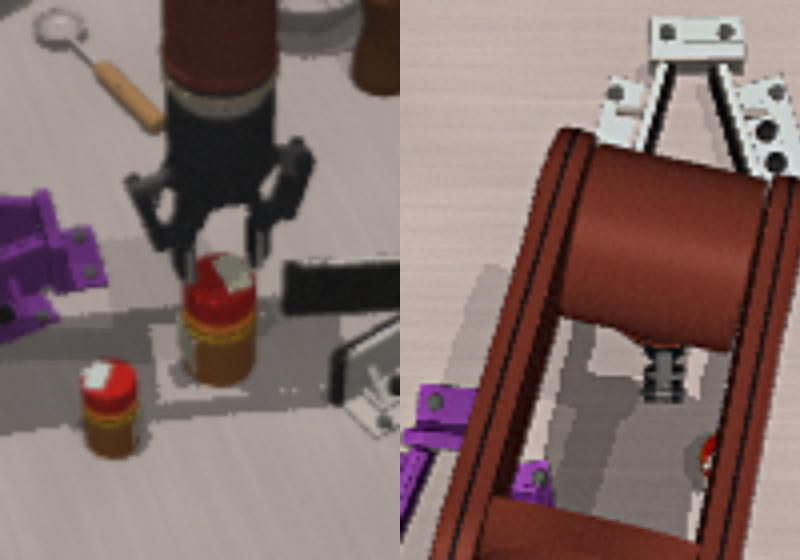

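Run:
```python
from h import *
p,d=get_image("side");P=cloud("side",d)
hsv=cv2.cvtColor(p,cv2.COLOR_RGB2HSV)
m=((hsv[...,0]<6)|(hsv[...,0]>174))&(hsv[...,1]>150)&(hsv[...,2]>60); m[:,:292]=0;m[:180]=0;m[:,330:]=0;m[225:]=0
Q=P[m];print("red",len(Q),Q.min(0).round(4),Q.max(0).round(4),np.median(Q,0).round(4))
T=Q[(Q[:,2]>.088)];print("top red",len(T),T.min(0).round(4),T.max(0).round(4))
for y,x0,x1 in((188,290,320),(192,290,320),(196,290,320),(200,290,320),(206,290,320)):
    print(y,[(u,*P[y,u].round(3),*p[y,u]) for u in range(x0,x1,2)])
```

```text
red 171 [ 0.4628 -0.0483  0.0607] [0.515  0.0041 0.1   ] [ 0.4825 -0.036   0.0903]
top red 100 [ 0.4637 -0.0483  0.088 ] [0.5132 0.0041 0.1   ]
188 [(290, np.float64(0.443), np.float64(-0.029), np.float64(0.162), np.uint8(20), np.uint8(22), np.uint8(24)), (292, np.float64(0.451), np.float64(-0.024), np.float64(0.156), np.uint8(32), np.uint8(30), np.uint8(33)), (294, np.float64(0.457), np.float64(-0.023), np.float64(0.152), np.uint8(26), np.uint8(27), np.uint8(27)), (296, np.float64(0.461), np.float64(-0.03), np.float64(0.157), np.uint8(24), np.uint8(24), np.uint8(26)), (298, np.float64(0.467), np.float64(-0.031), np.float64(0.156), np.uint8(23), np.uint8(22), np.uint8(24)), (300, np.float64(0.523), np.float64(0.124), np.float64(-0.001), np.uint8(159), np.uint8(147), np.uint8(143)), (302, np.float64(0.529), np.float64(0.121), np.float64(0.0), np.uint8(170), np.uint8(158), np.uint8(153)), (304, np.float64(0.535), np.float64(0.118), np.float64(0.001), np.uint8(169), np.uint8(157), np.uint8(151)), (306, np.float64(0.179), np.float64(-0.928), np.float64(1.053), np.uint8(170), np.uint8(158
[... 6459 characters left out ...]
p.float64(0.092), np.uint8(100), np.uint8(22), np.uint8(21)), (308, np.float64(0.492), np.float64(-0.044), np.float64(0.087), np.uint8(93), np.uint8(21), np.uint8(19)), (310, np.float64(0.498), np.float64(-0.045), np.float64(0.086), np.uint8(91), np.uint8(20), np.uint8(19)), (312, np.float64(0.506), np.float64(-0.041), np.float64(0.08), np.uint8(85), np.uint8(19), np.uint8(14)), (314, np.float64(0.538), np.float64(0.028), np.float64(0.001), np.uint8(88), np.uint8(76), np.uint8(73)), (316, np.float64(0.546), np.float64(0.03), np.float64(-0.003), np.uint8(87), np.uint8(81), np.uint8(79)), (318, np.float64(0.551), np.float64(0.026), np.float64(-0.001), np.uint8(92), np.uint8(85), np.uint8(83))]
```

The lid top is at (0.489,-0.022) and the fingers straddle it, but the opening reads 45 mm on a 54 mm lid. I'll test whether it is actually gripped: squeeze further, drag slightly, and see whether the lid follows.

```bash
cat >> h.py <<'E'
def lid():
    p,d=get_image("side");P=cloud("side",d);hsv=cv2.cvtColor(p,cv2.COLOR_RGB2HSV)
    m=((hsv[...,0]<6)|(hsv[...,0]>174))&(hsv[...,1]>150)&(hsv[...,2]>60)
    Q=P[m];Q=Q[(Q[:,2]>.065)&(Q[:,2]<.1)&(Q[:,0]>.43)&(Q[:,0]<.7)&(abs(Q[:,1]+.03)<.06)]
    print("lid x %.4f..%.4f y %.4f..%.4f"%(*np.percentile(Q[:,0],[1,99]),*np.percentile(Q[:,1],[1,99])),len(Q)); return p
E
python3 - <<'E'
from h import *
lid()
gripper_to(.02,45); st("squeeze")
move_l([.500,-.03,.06],feed=.05); st("drag")
p=lid(); cv2.imwrite("pics/drag.png",cv2.resize(p[150:250,250:370],None,fx=6,fy=6,interpolation=cv2.INTER_CUBIC)[:,:,::-1])
E
```

```text
lid x 0.4630..0.5126 y -0.0469..-0.0010 169
squeeze t6.80 p [ 0.489 -0.018  0.06 ] F [ 0.5 -0.4  0.7] M [ 0.04 -0.01  0.03] op 0.0198
drag t7.28 p [ 0.5001 -0.0303  0.0599] F [-0.7 -1.1 -0. ] M [-0. -0.  0.] op 0.0198
lid x 0.4630..0.5124 y -0.0469..0.0048 169
```

View pics/drag.png

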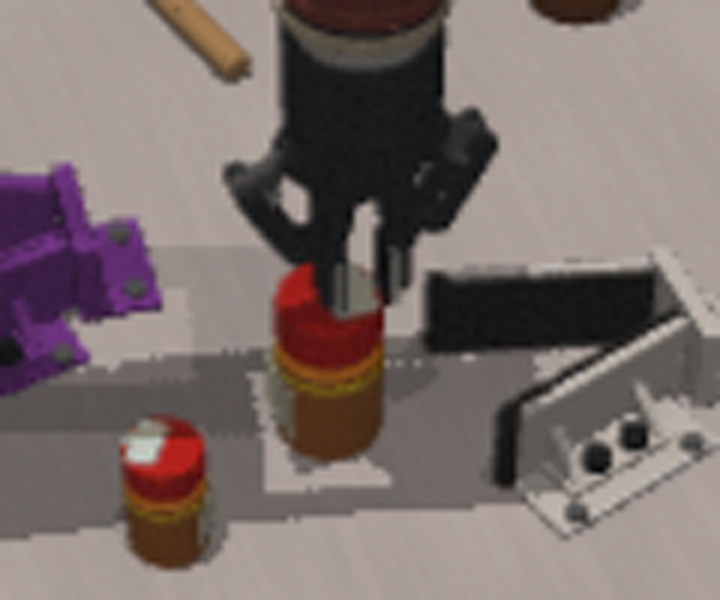

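Run:
```python
from h import *
for n in("side","top"):
    p,d=get_image(n);P=cloud(n,d)
    dark=(p.max(2)<100)&(p.max(2).astype(int)-p.min(2)<18)
    Q=P[dark];Q=Q[(abs(Q[:,0]-.50)<.05)&(abs(Q[:,1]+.03)<.04)&(Q[:,2]>.075)&(Q[:,2]<.2)]
    print(n,len(Q))
    for z in np.arange(.075,.17,.008):
        s=Q[(Q[:,2]>=z)&(Q[:,2]<z+.008)]
        if len(s): print("  z%.3f n%d x %.4f..%.4f y %.4f..%.4f"%(z,len(s),s[:,0].min(),s[:,0].max(),s[:,1].min(),s[:,1].max()))
print(observe())
```

```text
side 493
  z0.099 n5 x 0.4859..0.5126 y -0.0420..-0.0249
  z0.107 n22 x 0.4814..0.5229 y -0.0434..-0.0263
  z0.115 n22 x 0.4791..0.5228 y -0.0448..-0.0243
  z0.123 n22 x 0.4799..0.5218 y -0.0441..-0.0220
  z0.131 n19 x 0.4786..0.5204 y -0.0439..-0.0212
  z0.139 n34 x 0.4737..0.5384 y -0.0455..-0.0228
  z0.147 n71 x 0.4594..0.5464 y -0.0452..-0.0172
  z0.155 n56 x 0.4536..0.5474 y -0.0456..-0.0203
  z0.163 n52 x 0.4518..0.5493 y -0.0488..-0.0214
top 24
  z0.155 n2 x 0.4650..0.4673 y -0.0416..-0.0187
  z0.163 n2 x 0.4616..0.4621 y -0.0416..-0.0213
{'time_s': 7.425, 'q': array([-2.17445902e-01,  6.36995518e-02,  1.96390627e+00,  6.86104557e-05,
        1.11437843e+00, -2.17434932e-01]), 'joint_velocities': array([ 0.00080891, -0.00247197,  0.0020454 , -0.00043331, -0.00253653,
       -0.00141348]), 'joint_torque': array([-9.06948466e-02, -3.75141120e+01, -3.45351040e+01, -4.10143111e-03,
       -4.31344961e-03,  9.92979199e-05]), 'eef_pos': array([ 0.49980063, -0.02990643,  0.05985477]), 'tcp_rot': array([-1.94419536,  1.57039992,  2.7681524 ]), 'ft_force': array([-0.01111434,  0.38012654, -0.67980821]), 'torque': array([-0.03181007, -0.01967558,  0.0147912 ]), 'opening': 0.019615768183208867}
```

By camera the fingertips are at z≈0.10 while the state says 0.060. The camera heights themselves agree with the known 94 mm lid, so the stated TCP z seems to be about 40 mm too low. I'll check by touching the lid top (94 mm) gently.

Run:
```python
from h import *
move_l([.489,-.021,.06],feed=.1); o=st("over lid")
print(move_l([.489,-.021,.035],feed=.02,max_force=3)); st("touch")
move_l([.489,-.021,.07],feed=.1); st("up"); lid()
```

```text
over lid t7.72 p [ 0.4886 -0.0206  0.0599] F [-0.4 -0.8  0.9] M [0.04 0.   0.03] op 0.0201
True
touch t8.24 p [ 0.4894 -0.0212  0.0546] F [-0.5 -0.5  4.7] M [ 0.05 -0.01 -0.05] op 0.0202
up t8.55 p [ 0.4896 -0.0212  0.0704] F [-0.5  0.  -0.2] M [-0.03  0.01 -0.04] op 0.0203
lid x 0.4632..0.5132 y -0.0464..-0.0040 163
```

Touch at stated z=0.0546 means the tips really were at 0.094, so the true z is about 38–39 mm above the stated value. I'll correct for that and grip again, centring the lid along both axes.

Run:
```python
from h import *
J=[.489,-.02]; z=.020
gripper_to(.085)
movep([*J,.075],rot(90)); st()
if move_l([*J,z],feed=.1,max_force=6): st("BLOCKED"); raise SystemExit
gripper_to(.04,25); o=st("grip90")
if o["opening"]<.048: raise SystemExit("no lid")
gripper_to(.08); movep([*J,z],rot(0)); st("rot")
gripper_to(.04,75); hold(.2); st("grip0"); lid()
```

```text
t10.65 p [ 0.489 -0.02   0.075] F [0.4 0.1 0.5] M [ 0.02  0.   -0.01] op 0.0848
grip90 t11.74 p [ 0.4899 -0.0198  0.0209] F [-0.1  2.4  4.5] M [0.36 0.05 0.01] op 0.0532
rot t13.53 p [ 0.489 -0.02   0.02 ] F [-0.5  0.7  0.4] M [-0.07 -0.   -0.  ] op 0.0798
grip0 t14.09 p [ 0.4889 -0.0201  0.0204] F [-3.4  0.1  5.2] M [0.05 0.49 0.05] op 0.0525
lid x 0.4664..0.5100 y -0.0477..0.0000 160
```

Run:
```python
from h import *
move_l([.489,-.02,.0207],feed=.02); hold(.1); st("ease z")
move_l([.525,-.038,.0207],feed=.08); hold(.15); st("mouth")
t=observe()["time_s"]
r=move_l([.63,-.037,.0207],feed=.04,max_force=7); o=st("contact %s"%r); lid()
```

```text
ease z t14.49 p [ 0.4888 -0.0199  0.0204] F [-1.1 -0.1 -0.6] M [-0.01  0.12 -0.02] op 0.0523
mouth t15.29 p [ 0.5245 -0.0377  0.0205] F [ 0.5 -0.1 -3. ] M [-0.1  -0.11 -0.01] op 0.0524
contact True t17.18 p [ 0.6099 -0.0372  0.0205] F [-2.3 -0.3  6.6] M [-0.03  0.33  0.04] op 0.0522
lid x 0.5876..0.6344 y -0.0644..-0.0187 143
```

```bash
cat >> h.py <<'E'
def F(n=4):
    f=[]
    for _ in range(n): hold(.02); f.append(observe()["ft_force"])
    return np.mean(f,0)
E
python3 - <<'E'
from h import *
p=np.array([.6099,-.0372,.0205])
hold(.1);print(F(),observe()["time_s"])
for i in range(10):
    p[0]+=.0012; move_l(p,feed=.03); f=F(); o=observe(); print(p.round(4),o["eef_pos"].round(4),f.round(1),o["torque"].round(2),"t%.2f"%o["time_s"])
    if f[0]<-7 or abs(f[1])>8 or abs(f[2])>15: break
E
```

```text
[-1.70335028 -0.13206778  5.20347758] 17.4
[ 0.6111 -0.0372  0.0205] [ 0.6098 -0.037   0.0206] [-7.   0.1  3.9] [0.05 1.   0.12] t17.73
[ 0.6123 -0.0372  0.0205] [ 0.6098 -0.0371  0.0206] [-11.5  -0.1   7.3] [0.   1.72 0.11] t18.05
```

Run:
```python
from h import *
p=np.array([.6123,-.0372,.0210])
for i in range(8):
    move_l(p,feed=.03); f=F(6); o=observe(); print(p.round(4),o["eef_pos"].round(4),f.round(1),o["torque"].round(2),"t%.2f"%o["time_s"])
    if f[0]<-16: break
    p[0]+=np.clip((17+f[0])*.00022,.0002,.001); 
    p[1]+=np.clip(f[1]*.0001,-.0004,.0004)
    if f[2]>5:p[2]+=.0003
np.save("p.npy",p)
```

```text
[ 0.6123 -0.0372  0.021 ] [ 0.6097 -0.037   0.0206] [-9.9 -0.1  4.3] [-0.05  1.44  0.03] t18.40
[ 0.6133 -0.0372  0.021 ] [ 0.6097 -0.037   0.0206] [-13.6  -0.4   7.5] [-0.01  2.01  0.  ] t18.75
[ 0.614  -0.0372  0.0213] [ 0.6097 -0.037   0.0206] [-15.3  -0.1   7.9] [-0.04  2.26  0.09] t19.10
[ 0.6144 -0.0373  0.0216] [ 0.6097 -0.037   0.0206] [-16.   -0.3   7.2] [-0.05  2.33  0.08] t19.45
[ 0.6147 -0.0373  0.0219] [ 0.6097 -0.037   0.0206] [-15.6  -0.3   6.2] [-0.02  2.26  0.08] t19.80
[ 0.615  -0.0373  0.0222] [ 0.6097 -0.037   0.0206] [-16.2  -0.4   5.2] [-0.05  2.28  0.09] t20.15
```

The Fy≈0 symmetry fits a nested jar, but the tool hasn't advanced at all for 16 N. I'll look to see whether a finger is on the holder's bridge instead.

Run:
```python
from h import *
p,d=get_image("side"); P=cloud("side",d)
a=cv2.resize(p[150:250,300:400],None,fx=5,fy=5,interpolation=cv2.INTER_CUBIC)
q,d2=get_image("top"); b=cv2.resize(q[140:240,290:350],None,fx=5,fy=5,interpolation=cv2.INTER_CUBIC)
cv2.imwrite("pics/press.png",np.hstack([a,b])[:,:,::-1])
f=np.load("side0.npz");Q=cloud("side",f["d"])[150:260,320:400].reshape(-1,3);Q=Q[(Q[:,0]>.63)&(Q[:,0]<.72)&(abs(Q[:,1]+.037)<.03)&(Q[:,2]>.03)&(Q[:,2]<.09)]
for x in np.arange(.63,.7,.005):
    s=Q[(Q[:,0]>=x)&(Q[:,0]<x+.005)]
    if len(s): print("%.3f n%d zmax %.4f med %.4f"%(x,len(s),np.percentile(s[:,2],95),np.median(s[:,2])))
```

```text
0.630 n17 zmax 0.0542 med 0.0478
0.635 n15 zmax 0.0546 med 0.0474
0.640 n16 zmax 0.0555 med 0.0522
0.645 n21 zmax 0.0548 med 0.0498
0.650 n21 zmax 0.0567 med 0.0491
0.655 n22 zmax 0.0531 med 0.0479
0.660 n26 zmax 0.0556 med 0.0489
0.665 n22 zmax 0.0547 med 0.0500
0.670 n42 zmax 0.0553 med 0.0470
0.675 n22 zmax 0.0559 med 0.0533
0.680 n17 zmax 0.0562 med 0.0533
0.685 n2 zmax 0.0527 med 0.0508
```

View pics/press.png

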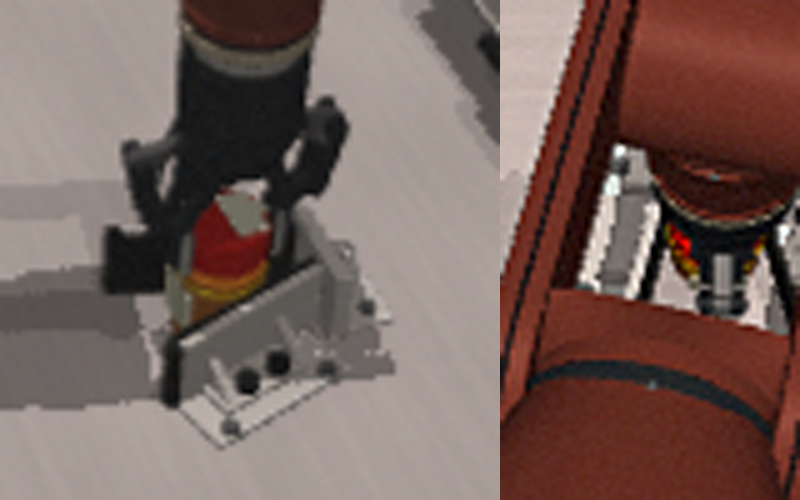

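The camera puts the jar at x≈0.611, which is where the fitted cheeks predict the nest, but a finger low near the bridge is not ruled out. A decisive check is to ease off, regrip 5 mm higher (well clear of the bridge) and push again.

Run:
```python
from h import *
move_l([.6102,-.0372,.0212],feed=.05); st("ease")
gripper_to(.066); hold(.1); st("open")
move_l([.609,-.0372,.0255],feed=.06)
gripper_to(.04,75); hold(.1); st("regrip")
p=np.array([.6095,-.0372,.0258])
for i in range(9):
    move_l(p,feed=.03); f=F(4); o=observe(); print(p.round(4),o["eef_pos"].round(4),f.round(1),o["torque"].round(2),"t%.2f"%o["time_s"])
    if f[0]<-13: break
    p[0]+=np.clip((15+f[0])*.00022,.0003,.0018)
np.save("p.npy",p)
```

```text
ease t20.50 p [ 0.6096 -0.0371  0.0208] F [-3.6 -0.2 -2.7] M [0.02 0.55 0.02] op 0.0522
open t20.89 p [ 0.611  -0.0373  0.0217] F [ 0.2  0.3 -0.9] M [ 0.03 -0.01  0.02] op 0.0659
regrip t21.52 p [ 0.6091 -0.0372  0.0262] F [-2.3 -0.1  5.6] M [ 0.03  0.47 -0.  ] op 0.0523
[ 0.6095 -0.0372  0.0258] [ 0.6092 -0.0372  0.0262] [-3.7 -0.4  5.6] [0.02 0.69 0.02] t21.83
[ 0.6113 -0.0372  0.0258] [ 0.6096 -0.0373  0.0263] [-9.  -0.2 10.7] [0.01 1.68 0.07] t22.15
[ 0.6126 -0.0372  0.0258] [ 0.6096 -0.0372  0.0263] [-13.9  -0.2  14.6] [-0.01  2.47  0.06] t22.47
```

The tool stops at x=0.6096 again with the fingers 5 mm higher and Fy≈0, so this is the jar wedged on both jaws. Next I'll trim the lean to about 16.5 N and turn the lid in small steps with force correction.

```bash
cat > turn.py <<'E'
from h import *
p=np.load("p.npy"); p[2]+=.0008; p[0]+=.0005
def trim(f):
    p[0]+=np.clip((16.5+f[0])*.00015,-.0008,.0008)
    p[1]+=np.clip(f[1]*.00008,-.0004,.0004)
    p[2]+=np.clip((f[2]-2)*.00008,-.0005,.0006)
for k in range(3):
    move_l(p,feed=.03); f=F(3); trim(f)
print("pre",f.round(1)); st()
yaw=0
while yaw<104:
    yaw+=8
    move_l(p,rotation=rot(yaw),feed=.03); f=F(2); o=observe()
    print(yaw,p.round(4),o["eef_pos"].round(4),f.round(1),o["torque"].round(2),"t%.2f"%o["time_s"])
    if f[0]<-22 or abs(f[1])>12 or o["time_s"]>38: print("STOP"); break
    trim(f)
np.save("p.npy",p)
E
python3 turn.py
```

```text
pre [-13.   -0.9   7.9]
 t23.37 p [ 0.6096 -0.0372  0.0264] F [-12.1  -0.9   7.1] M [-0.13  2.33  0.09] op 0.0520
8 [ 0.6146 -0.0374  0.0283] [ 0.6102 -0.0372  0.0264] [-10.7  -1.2   4.9] [-0.11  2.03  0.48] t23.69
16 [ 0.6154 -0.0374  0.0285] [ 0.6105 -0.0371  0.0264] [-12.   -0.3   4.9] [-0.04  2.15  0.57] t24.02
24 [ 0.6161 -0.0375  0.0287] [ 0.611  -0.037   0.0265] [-11.7   0.    4. ] [-0.06  2.21  0.54] t24.34
32 [ 0.6168 -0.0375  0.0289] [ 0.6113 -0.0369  0.0264] [-13.1   0.4   4.4] [-0.02  2.29  0.55] t24.67
40 [ 0.6173 -0.0374  0.0291] [ 0.6116 -0.0367  0.0265] [-13.3   0.7   3.6] [0.08 2.38 0.54] t24.99
48 [ 0.6178 -0.0374  0.0292] [ 0.6119 -0.0364  0.0265] [-13.7   1.9   4.5] [0.2  2.42 0.57] t25.32
56 [ 0.6182 -0.0372  0.0294] [ 0.6122 -0.0361  0.0265] [-13.4   1.4   3. ] [0.27 2.4  0.52] t25.64
64 [ 0.6187 -0.0371  0.0295] [ 0.6123 -0.0357  0.0265] [-14.2   2.3   3.5] [0.37 2.47 0.54] t25.97
72 [ 0.6191 -0.0369  0.0296] [ 0.6125 -0.0354  0.0265] [-15.2   2.5   3. ] [0.5  2.57 0.5 ] t26.29
80 [ 0.6193 -0.0367  0.0297] [ 0.6125 -0.035   0.0265] [-15.1   3.1   3.7] [0.63 2.57 0.5 ] t26.62
88 [ 0.6195 -0.0365  0.0298] [ 0.6125 -0.0346  0.0265] [-15.4   3.4   3. ] [0.72 2.65 0.47] t26.94
96 [ 0.6196 -0.0362  0.0299] [ 0.6125 -0.0342  0.0265] [-15.5   3.5   3.6] [0.8  2.72 0.48] t27.27
104 [ 0.6198 -0.0359  0.03  ] [ 0.6124 -0.0339  0.0265] [-15.9   4.    3.4] [0.85 2.82 0.48] t27.59
```

Run:
```python
from h import *
move_l([.6136,-.0343,.0272],feed=.03); f=F(3); print(f.round(1)); st("eased")
e=observe()["eef_pos"]
gripper_to(.085); st("open")
e=observe()["eef_pos"]
move_l([e[0],e[1],.12],feed=.12); st("up")
movep([.42,.25,.2],rot(90)); st("away")
p,d=get_image("side");q,d2=get_image("top");np.savez("end.npz",p=p,d=d,q=q,d2=d2)
a=cv2.resize(p[150:250,310:400],None,fx=5,fy=5,interpolation=cv2.INTER_CUBIC);b=cv2.resize(q[140:240,290:350],None,fx=5,fy=5,interpolation=cv2.INTER_CUBIC)
cv2.imwrite("pics/end.png",np.hstack([a,b])[:,:,::-1])
for n,dd in(("side",d),("top",d2)):
    Q=cloud(n,dd).reshape(-1,3);Q=Q[(abs(Q[:,0]-.61)<.05)&(abs(Q[:,1]+.035)<.05)&(Q[:,2]>.088)&(Q[:,2]<.1)]
    lo,hi=np.percentile(Q,[1,99],axis=0);print(n,len(Q),((lo+hi)/2).round(4),(hi-lo).round(4),"z",np.median(Q[:,2]).round(4))
    c=np.linalg.lstsq(np.c_[Q[:,:2],np.ones(len(Q))],Q[:,2],rcond=None)[0];print(" lid-top slope deg",np.degrees(c[:2]).round(1))
```

```text
[-5.6  1.3 -0.4]
eased t28.02 p [ 0.612  -0.0338  0.0262] F [-5.4  1.  -0.4] M [0.36 1.05 0.09] op 0.0522
open t28.46 p [ 0.6143 -0.0345  0.0277] F [ 0.9 -0.8  0. ] M [-0.02  0.    0.03] op 0.0847
up t29.38 p [ 0.6136 -0.0343  0.119 ] F [ 0.4 -0.3 -0.8] M [-0.    0.04  0.02] op 0.0848
away t30.71 p [0.4204 0.2495 0.1996] F [0.  0.7 1.1] M [-0.03  0.02  0.03] op 0.0848
side 194 [ 0.6085 -0.0375  0.0931] [0.0506 0.0537 0.0097] z 0.0936
 lid-top slope deg [0.6 2.4]
top 290 [ 0.6103 -0.0347  0.094 ] [0.0507 0.0498 0.0096] z 0.0942
 lid-top slope deg [-0.3  1.5]
```

View pics/end.png

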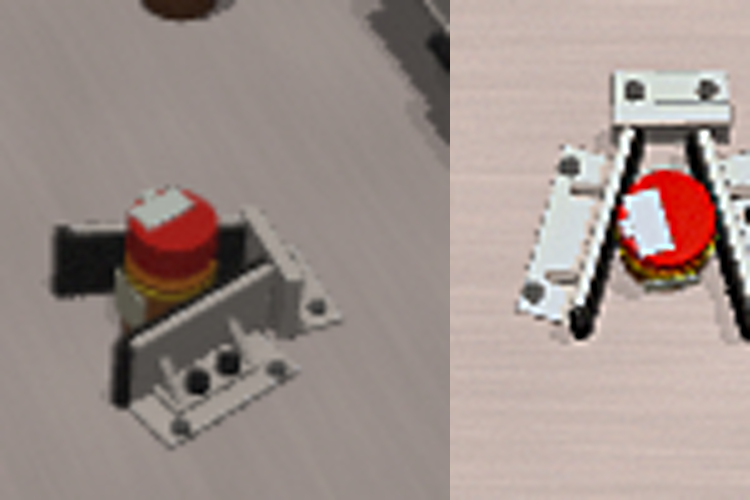

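Run:
```python
from h import *
E=np.load("end.npz"); 
def flap(q,d,c):
    P=cloud("top",d);hsv=cv2.cvtColor(q,cv2.COLOR_RGB2HSV)
    u=(hsv[...,1]<70)&(hsv[...,2]>150)&(P[...,2]>.086)&(np.hypot(P[...,0]-c[0],P[...,1]-c[1])<.028)
    ang=np.degrees(np.arctan2(*(P[u][:,:2].mean(0)-c)[::-1])); print("flap n",u.sum(),"dir deg",ang.round(1))
f=np.load("top0.npz");flap(f["p"],f["d"],np.array([.4896,-.0167]));flap(E["q"],E["d2"],np.array([.6103,-.0347]))
f=np.load("side0.npz")
for n,p,d,c in(("before",f["p"],f["d"],[.489,-.0195]),("after",E["p"],E["d"],[.6095,-.0375])):
    P=cloud("side",d);hsv=cv2.cvtColor(p,cv2.COLOR_RGB2HSV)
    m=(hsv[...,1]<70)&(hsv[...,2]>60)&(P[...,2]>.02)&(P[...,2]<.06)&(np.hypot(P[...,0]-c[0],P[...,1]-c[1])<.033)&(P[...,0]<c[0]+.01)
    Q=P[m];a=np.degrees(np.arctan2(Q[:,1]-c[1],Q[:,0]-c[0]))%360;print(n,"label n",len(Q),"angles",np.percentile(a,[5,50,95]).round(0) if len(Q) else "", "z",np.percentile(Q[:,2],[5,95]).round(3) if len(Q) else "")
# bystanders: image difference in top view
df=np.abs(np.load("top0.npz")["p"].astype(int)-E["q"]).max(2)>60
n,l,s,ce=cv2.connectedComponentsWithStats(df.astype(np.uint8))
print([(ce[i].round(),s[i,4]) for i in range(1,n) if s[i,4]>25])
```

```text
flap n 95 dir deg -5.3
flap n 92 dir deg 107.0
before label n 25 angles [152. 177. 207.] z [0.023 0.05 ]
after label n 41 angles [156. 188. 219.] z [0.021 0.049]
[(array([333., 185.]), np.int32(373)), (array([167., 311.]), np.int32(19225)), (array([326., 229.]), np.int32(276)), (array([319., 357.]), np.int32(210)), (array([ 10., 373.]), np.int32(113)), (array([ 48., 387.]), np.int32(217)), (array([  5., 396.]), np.int32(71))]
```

The flap turned about 112° and the glass label at most about 11° (within measurement error), so the lid loosened by about 100°. The top view shows no bystander moved. As a last check I'll nudge the glass low from the mouth side, ≤8 N, to prove it is seated, then withdraw.

Run:
```python
from h import *
gripper_to(0.0,30)
movep([.51,-.036,.10],rot(90)); move_l([.51,-.036,-.012],feed=.15,max_force=6); st("down")
r=move_l([.595,-.036,-.012],feed=.035,max_force=6); st("contact %s"%r)
hold(.1); o=st("held"); x=o["eef_pos"][0]
move_l([x+.0015,-.036,-.012],feed=.02); hold(.15); st("push")
move_l([.51,-.036,-.012],feed=.1); move_l([.51,-.036,.12],feed=.2); movep([.42,.25,.2],rot(90)); st("away")
p,d=get_image("side");q,d2=get_image("top")
for n,dd in(("side",d),("top",d2)):
    Q=cloud(n,dd).reshape(-1,3);Q=Q[(abs(Q[:,0]-.61)<.05)&(abs(Q[:,1]+.035)<.05)&(Q[:,2]>.088)&(Q[:,2]<.1)]
    lo,hi=np.percentile(Q,[1,99],axis=0);print(n,((lo+hi)/2).round(4),"z",np.median(Q[:,2]).round(4))
a=cv2.resize(p[100:300,220:420],None,fx=2.5,fy=2.5);b=cv2.resize(q[140:280,290:370],None,fx=3.57,fy=3.57)[:500]
cv2.imwrite("pics/end2.png",np.hstack([a,cv2.resize(b,(285,500))])[:,:,::-1])
```

```text
down t33.67 p [ 0.511  -0.0359 -0.0111] F [-0.3 -0.   0.3] M [ 0.06 -0.01  0.02] op -0.0001
contact True t35.21 p [ 0.5659 -0.0357 -0.0128] F [-0.5  0.4  0.3] M [-0.03  0.06  0.02] op 0.0001
held t35.31 p [ 0.5657 -0.0357 -0.013 ] F [ 0.5 -0.8  0.1] M [-0.02 -0.01 -0.03] op 0.0002
push t35.71 p [ 0.5661 -0.0358 -0.0125] F [-5.   1.1 -0.2] M [0.04 0.58 0.04] op 0.0001
away t38.42 p [0.4201 0.2492 0.1991] F [ 0.3 -0.7  0.3] M [-0.01  0.02 -0.01] op 0.0001
side [ 0.6105 -0.0378  0.0937] z 0.0941
top [ 0.6106 -0.0347  0.0942] z 0.0948
```

View pics/end2.png

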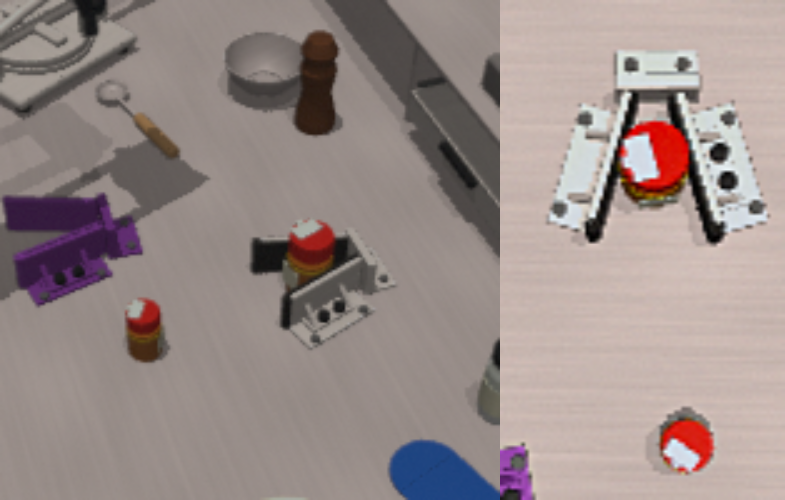

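The jar is upright and wedged in the grey holder, with its lid on and the flap turned to the left. The glass did not give when nudged at 5 N.

```bash
python3 -c "
from plant import *
job_done(); print(observe()['time_s'])"
```

```text
the job is handed in; nothing more can be done
the job is handed in; nothing more can be done
```

I pushed the larger amber jar into the grey holder and leant it on both jaws. I turned the red lid about 100° anticlockwise, let go, and handed the job in at about 38.5 s.

**Last checks**
- **Lid:** the white flap swung about 112° in the top view. The glass label moved at most about 11°, which is within measurement error. The turning torque stayed near 0.5 N m.
- **Position:** the lid top is level at 94 mm, with its axis at about (0.610, -0.036). A final low nudge of about 5 N on the glass met a firm stop, and the jar stayed put.
- **Other things:** comparing the top views before and after the lid turn showed no other object moved. I did not repeat that comparison after the final nudge, but the last pictures showed nothing out of place.

**What disagreed or went wrong**
- **Height error:** the stated tool height was about 39 mm lower than the real one. My first grasps closed above the lid without moving the jar. I found the error by camera and by a 5 N touch on the lid top, then corrected for it.
- **Lean force:** it was 11–13 N for the first third of the turn, below the 14–19 N you gave, and reached 14–16 N later on. This may be why the label shifted slightly.
- **Jar yield:** I did not clearly see the expected 2 mm of give at the jaws. A regrip 5 mm higher stopped at the same place with no sideways force, so I took the jar as seated on both jaws.
- **Cameras:** the two views differ by about 3 mm in y.

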